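Pass a glazed box through the drying station's swing gates

ROBOT

A 6-joint arm with a two-finger parallel gripper is mounted at the origin on the work surface. World frame = base frame: x ahead of the robot, y to its left, z up, the work surface at z = 0. Lengths are in mm, angles in rad, forces in N, time in s.
With the tool pointing down it reaches from about 425 to 1125 mm from the base axis. Payload 14.9 kg.
Tool frame: the origin (TCP) lies on the centre line of the jaws, within the pads' length; the fingertips stand ctrl.tip_extent ahead of it and the grasp point (between the pads) lies 3 mm ahead of it (ctrl.tip_extent is the distance from the TCP to the fingertips, in mm); y points along the fingers, x is the direction in which the jaws open and shut, and the axes are right-handed (so a half turn about y gives the same grasp; the last joint's range is limited). The gripper opens to 91 mm and grips with 3 to 60 N. Pads are 32 mm wide; open, the fingers measure 118 mm over their backs; the gripper's body (76 mm by 178 mm) begins 60 mm behind the grasp point.
Start: joints at [1.261, 0.379, 1.734, -0, 1.028, -0.033], TCP at [191.302, 673.366, 200.632] pointing down, gripper open.
Joint ranges: [-2.77, 2.77], [-0.74, 2.19], [0, 2.66], [-1.06, 4.2], [0.31, 2.87], [-3.08, 3.08]. Speed limits (rad/s): [1.89, 1.89, 2.39, 3.14, 3.14, 3.14].

INTERFACE

Orientations are given as a unit quaternion [x, y, z, w].
In Python, from rig import get_state, eyes, job, ctrl gives the robot as it stands.
- The arm moves only by the tool servo_tool, never from a script. Its arguments are lists of equal length, an entry for each row: "jaw": the finger opening in mm, from 0 to 91.2; "linear": the shift along the world's x, y, z in mm, a list of three; "turn": the turn about the world's z in rad. A call has 1 to 8 rows; each row is the pose to reach, as a shift and turn from the pose commanded when the call began; what a row does not reach only later rows make up. A row lasts 1/12 s, in which the tool goes at most 41.7 mm and 7.16 degrees, less where a joint would pass 70% of its speed; a pose out of reach is approached as far as the arm can. A call with a gripper value outside its range is refused whole. The fingers move at their own pace and stop on an object; "squeeze" is the grip in N (left out, the last holds). Time passes only in rows, so rows that repeat a pose let the fingers close. It gives the time, the measured TCP pose, the force and the opening at its end, in the units of the state.
- get_state(): the state, without advancing time (a new reading comes with each control period).
- eyes.get_image(name): name is "scene" or "top"; returns the picture (420x560x3 uint8, red, green, blue); there is no depth.
- eyes.camera_info(name): a dict with "fx", "fy", "cx", "cy" (pixels), "R" (3x3) and "t" (3): a world point X has camera coordinates R X + t. Camera axes: x right, y down, z forward; pixel columns grow to the right and rows downward; lengths in mm; the calibration is good to about 2 mm. A picture is of the moment at which its call begins. camera_info takes no time and is no camera call.
- job.hand_in(): hands the job in, once; it reports no verdict.
The state is a dict: "clock": time; "joints": joint angles; "qvel": joint speeds; "effort": joint torques, N m; "ee_pos": TCP position; "tcp_rot": TCP orientation; "contact_force": force on the tool from outside, world axes, zero at the start; "torque": the same for the moment, N m; "width": finger opening in mm.
Only numpy, scipy, OpenCV 4.12 (cv2) and the standard library are available. Lean on these libraries where they do the work, as an engineer would, in place of code of your own. Each camera call takes 0.05 s, during which the arm holds its last target.

TASK

Take the blue box out of the ware crate and set it down gently, upright and lengthwise, in the loading bay of the drying station, wholly in front of the shut orange gates, and let go of it. Then push it along the floor, between the two swing gates, until it stands upright inside the hooded bay, far enough in for both gates to fall fully shut behind it. Do not drop it or tip it over, and leave the other boxes and the mugs where they stand.

Things in the scene. Friction and masses are not known exactly. Their poses are not given: they have to be found in the camera images.
- blue_box: the blue one of three like boxes: slab-built stoneware lidded box (one solid rigid piece, lid not removable), 62 mm long (its x) x 44 mm wide (its y) x 50 mm tall, plain vertical faces; origin at the centre of its underside, z up; mass 0.2 to 0.4 kg. It starts in one of the crate's three cells, long side along the crate
- white_box: bystander in another cell of the crate, white: same shape and size as the blue box
- brown_box: bystander in another cell of the crate, terracotta brown: same shape and size as the blue box
- crate: wooden ware crate fixed to the bench, 252 mm long (its x) x 80 mm wide (its y); origin at the centre of its underside. Floor top 8 mm above the bench. End walls and two dividers across it, 6 mm thick, tops 68 mm above the bench, make three cells; along the sides run only low lips, 4 mm thick, outer faces at y = +-40 mm, tops 16 mm above the bench
- middle_cell (a point): centre of the middle cell's floor in the crate, axes as the crate's; the cells are 76 mm long, centred at x = -82, 0 and +82 mm of the crate. A box has only 4 to 10 mm free at each end, so it can be gripped there only across its 44 mm width
- station: wooden drying station fixed to the bench, one straight lane: loading bay, gates, hooded bay. Origin on its underside at mid lane on the gate line; x runs along the lane from loading bay to hooded bay. Outside x -158 to +133 mm, y -45 to +45 mm; floor top 12 mm and wall tops 78 mm above the bench
- loading_bay (a point): centre of the loading bay's floor, axes as the station's. Open on top; inside x -150 to 0 mm, y -27 to +27 mm of the station: 54 mm wide, so no room for fingers beside the 44 mm width of a box, which is set in gripped by its ends
- hooded_bay (a point): centre of the hooded bay's floor, axes as the station's. Inside x 0 to +125 mm, y -37 to +37 mm of the station; open on top up to x = +80 mm, then covered by a clear hood 4 mm thick, top 82 mm above the bench. A box is clear of the gates' sweep once its rear end is beyond x = +33 mm of the station
- gate_left (a joint): left leaf (+y side) of the pair of orange swing gates: 29 mm long, 4 mm thick, from 15 to 59 mm above the bench, hinged on an upright pin at station x = +2, y = +31 mm; the leaves meet at mid lane. 0 = shut across the lane; grows as it swings towards +x of the station, to 1.6 rad; it cannot open towards -x. A light spring (0.012 N m shut, 0.044 N m fully open) shuts it
- gate_right (a joint): right leaf (-y side), the mirror image of the left, hinged at station y = -31 mm; 0 = shut, grows as it swings towards +x of the station, to 1.6 rad; same light closing spring
- mug_white: white mug, 72 mm across its rim, 80 mm tall, handle on its +y side reaching to about 70 mm from its axis; origin at the centre of its underside; stands on the bench and is to be left alone
- mug_grey: grey mug, 72 mm across its rim, 80 mm tall, handle on its +y side reaching to about 70 mm from its axis; origin at the centre of its underside; stands on the bench and is to be left alone
There are look-alikes about, which are no part of the job. Several things have the shape of the blue_box; the one meant has the colours described above.

How it is judged:
By the outcome, as a careful person would: the job done as asked, in the order asked, and still so for the second after the job is handed in, with the robot touching nothing.
It also fails if it takes over 64 s, if anything falls off the work surface, if the arm or the gripper's body presses on something with over 40 N, if the wrist force passes 120 N, or if a joint passes its speed limit or range.

## Working session

There is one attempt and no reset: what is moved stays moved. The work goes in short steps, Python scripts to look and compute and a tool call to move; the robot and the scene stay as the last step left them, time stands still between calls to the robot, and variables do not carry over. Pictures are saved under pics/ and viewed, and the job is handed in when it is done.

Besides the shell and the picture viewer there is one more tool, called after "Request:" as name([rows], argument=value, ...), one row to a line, values as JSON. servo_tool: Moves the arm, as the interface text tells. Its arguments: {"type":"object","properties":{"jaw":{"type":"array"},"linear":{"type":"array"},"turn":{"type":"array"},"squeeze":{"type":"number"}},"required":["jaw","linear","turn"]}

```bash
ls; mkdir -p pics; python3 - <<'E'
from rig import get_state, eyes, job, ctrl
import cv2,numpy as np
for n in("scene","top"):
    im=eyes.get_image(n); cv2.imwrite(f"pics/{n}0.png",im[:,:,::-1])
    c=eyes.camera_info(n); print(n,c)
print(ctrl.tip_extent,get_state())
E
```

```text
pics
scene {'fx': 527.8155646429108, 'fy': 527.8155646429108, 'cx': 277.29421001239353, 'cy': 211.9134839167964, 'R': array([[-0.05230398,  0.99852057, -0.01486486],
       [ 0.76165406,  0.03026062, -0.6472769 ],
       [-0.64586948, -0.04517704, -0.76211   ]]), 't': array([ -47.48500818, -371.10584635, 1571.18796859])}
top {'fx': 387.6124834979523, 'fy': 387.6124834979523, 'cx': 281.0390984902904, 'cy': 208.8298189330088, 'R': array([[-0.01449323, -0.99986406, -0.00786178],
       [-0.99776876,  0.01497445, -0.06506353],
       [ 0.06517241,  0.00690126, -0.99785015]]), 't': array([ 88.70486109, 530.36061178, 944.86081949])}
22.0 {'clock': 0.1, 'joints': array([ 1.26067460e+00,  3.79381545e-01,  1.73468910e+00,  6.17060733e-06,
        1.02845467e+00, -3.32638683e-02]), 'qvel': array([ 1.44198259e-03, -8.68961965e-05, -1.12335116e-03, -6.49321237e-04,
       -4.92335231e-04,  1.12891999e-03]), 'effort': array([-7.50620111e-04, -7.65026879e+01, -4.35295951e+01,  6.51918445e-02,
        3.98469251e-02,  2.46842069e-05]), 'ee_pos': array([191.2104122 , 673.02622522, 200.05254668]), 'tcp_rot': array([ 0.56439962,  0.42595179, -0.42649308, -0.56402287]), 'contact_force': array([-0.30854846, -0.24680377, -0.64509706]), 'torque': array([-0.01414452, -0.01277048, -0.00850999]), 'width': 91.0337279513762}
```

View pics/scene0.png

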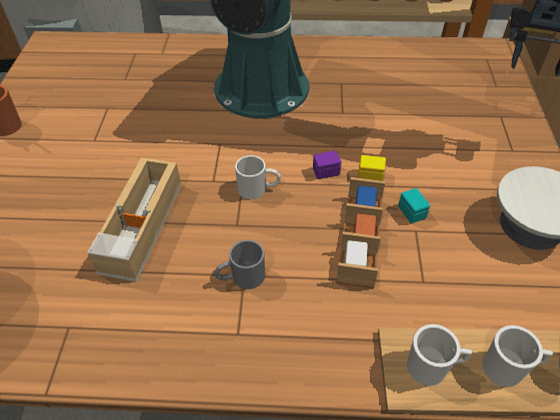

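View pics/top0.png

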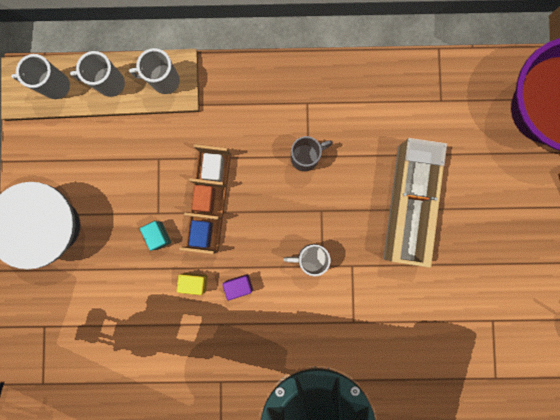

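Top view: the crate is at about (206,199), with white (211,167), brown (202,198) and blue (200,234) boxes. The decoys outside it are teal (153,236), yellow (191,285) and purple (237,288). The one meant should be (200,234), which is blue and sits in a crate cell. The station is at about (416,202), with the hood at the top end and the gates near (420,197). I'll confirm in crops.

```bash
python3 - <<'E'
import cv2,numpy as np
t=cv2.imread("pics/top0.png");s=cv2.imread("pics/scene0.png")
a=cv2.resize(t[135:265,130:260],None,fx=4.6,fy=4.6,interpolation=cv2.INTER_CUBIC)
cv2.imwrite("pics/c1.png",a)
cv2.imwrite("pics/c2.png",cv2.resize(t[130:275,370:465],None,fx=4.1,fy=4.1,interpolation=cv2.INTER_CUBIC))
cv2.imwrite("pics/c3.png",cv2.resize(s[150:285,85:190],None,fx=4.4,fy=4.4,interpolation=cv2.INTER_CUBIC))
cv2.imwrite("pics/c4.png",cv2.resize(s[145:295,300:440],None,fx=4,fy=4,interpolation=cv2.INTER_CUBIC))
E
```

```text
(no output)
```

View pics/c1.png

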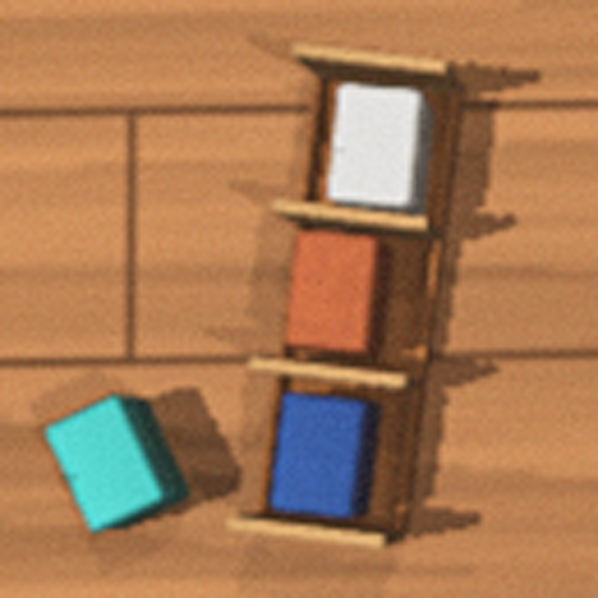

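View pics/c2.png

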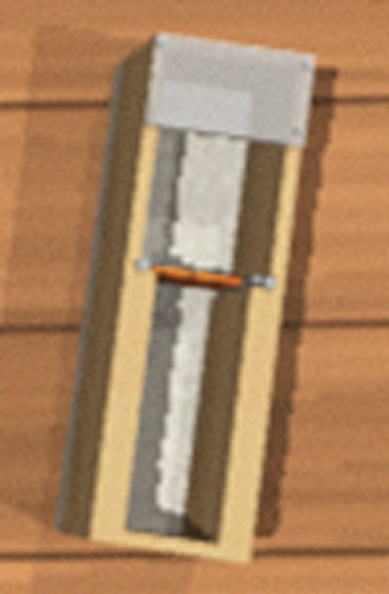

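View pics/c3.png

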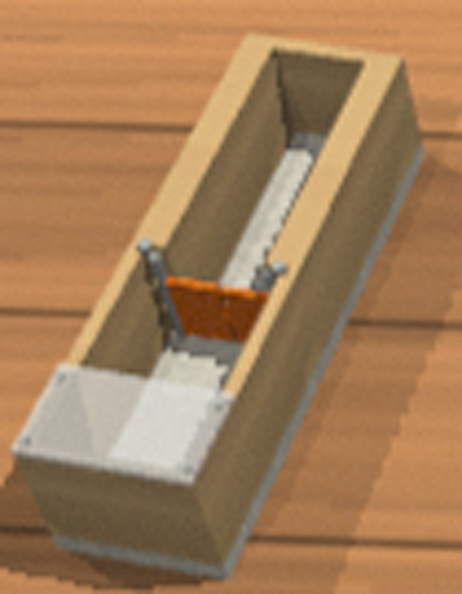

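View pics/c4.png

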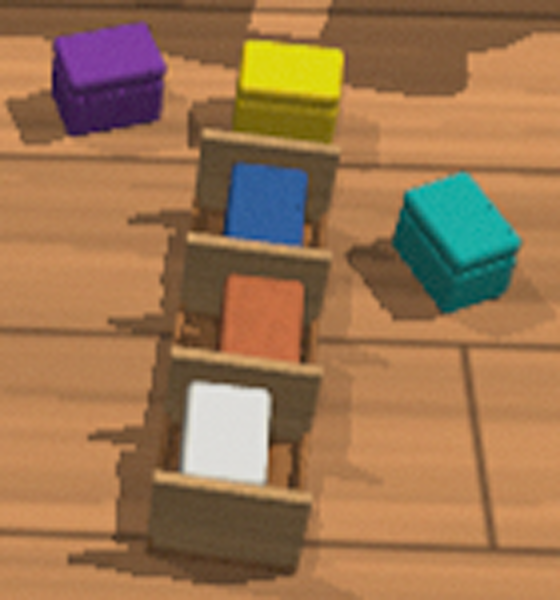

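The crops confirm it: the blue box is in the robot-side end cell. The purple and teal ones stand outside the crate and are different colours. Now I'll fit the poses.

```bash
cat > h.py <<'E'
from rig import get_state, eyes, job, ctrl
import cv2,numpy as np
from scipy.optimize import least_squares
from scipy.spatial.transform import Rotation as Ro
C={n:eyes.camera_info(n) for n in("scene","top")}
def proj(n,X):
    c=C[n]; p=np.asarray(X,float)@np.array(c["R"]).T+c["t"]
    return np.c_[c["fx"]*p[:,0]/p[:,2]+c["cx"],c["fy"]*p[:,1]/p[:,2]+c["cy"]]
def crop(uv,s,o): return (np.asarray(uv,float)+.5)/s-.5+np.array(o)
def place(q,L):
    L=np.asarray(L,float);c,s=np.cos(q[2]),np.sin(q[2])
    return np.c_[q[0]+c*L[:,0]-s*L[:,1],q[1]+s*L[:,0]+c*L[:,1],L[:,2]]
def fit(obs,q0,pr=True):
    f=lambda q:np.concatenate([(proj(n,place(q,L))-uv).ravel() for n,uv,L in obs])
    r=least_squares(f,np.array(q0,float),x_scale=[10,10,.1],loss='soft_l1')
    if pr: print(np.round(r.x,3)); print([np.round((proj(n,place(r.x,L))-uv),1).tolist() for n,uv,L in obs])
    return r.x
def tri(uvs):
    f=lambda X:np.concatenate([(proj(n,[X])[0]-uv) for n,uv in uvs])
    r=least_squares(f,[700,0,50]); return r.x,r.fun
def pix(n,u,v,z):
    c=C[n];R=np.array(c["R"]);d=R.T@np.array([(u-c["cx"])/c["fx"],(v-c["cy"])/c["fy"],1]);o=-R.T@c["t"]
    return o+d*(z-o[2])/d[2]
E
python3 - <<'E'
from h import *
o2=(370,130);o3=(85,150);o1=(130,135);o4=(300,145)
t=[("top",crop([(155,33),(315,56),(250,562),(90,540)],4.1,o2),[(133,45,82),(133,-45,82),(-158,-45,78),(-158,45,78)]),
("scene",crop([(253,35),(403,58),(187,482),(12,452),(62,548),(225,577),(278,52),(363,67)],4.4,o3),[(-158,-45,78),(-158,45,78),(133,45,82),(133,-45,82),(133,-45,0),(133,45,0),(-150,-27,78),(-150,27,78)])]
print("station");st=fit(t,[650,-250,0])
for k,(a,b) in {"L":((143,260),(276,267)),"R":((268,282),(146,243))}.items():
    print(k,tri([("top",crop([a],4.1,o2)[0]),("scene",crop([b],4.4,o3)[0])]))
cr=[("top",crop([(228,527),(383,547),(450,65),(298,45)],4.6,o1),[(-126,40,68),(-126,-40,68),(126,-40,68),(126,40,68)]),
("scene",crop([(203,130),(340,150),(150,548),(295,570),(155,475),(312,495)],4,o4),[(-126,-40,68),(-126,40,68),(126,-40,0),(126,40,0),(126,-40,68),(126,40,68)])]
print("crate");fit(cr,[650,250,0])
bx=[("top",crop([(284,394),(372,397),(362,517),(272,512)],4.6,o1),[(31,22,58),(31,-22,58),(-31,-22,58),(-31,22,58)]),
("scene",crop([(230,163),(308,168)],4,o4),[(-31,-22,58),(-31,22,58)])]
print("blue");fit(bx,[650,250,0]);fit(bx[:1],[650,250,0])
print("mugs",pix("top",306,153,80),pix("top",314,261,80),"yellow",pix("top",191,285,50),"purple",pix("top",237,288,50),"teal",pix("top",153,236,50))
print(Ro.from_quat(get_state()["tcp_rot"]).as_matrix().round(3))
E
```

```text
station
[ 5.52930e+02 -2.41537e+02 -1.65000e-01]
[[[0.6, -0.8], [-0.1, -0.7], [-0.6, -0.2], [-0.5, -0.7]], [[-1.2, -0.7], [0.1, -0.7], [0.7, -0.0], [-0.4, -0.6], [-0.8, -0.2], [0.9, 0.5], [-1.1, -1.3], [0.9, -1.5]]]
L (array([ 559.90178963, -206.81286454,   81.2098139 ]), array([ 0.18357654, -0.02047597,  0.1754412 ,  0.03145827]))
R (array([ 546.33328068, -276.48925914,   80.82463526]), array([-0.00886713,  0.00105175, -0.00858893, -0.00194725]))
crate
[ 5.55407e+02  2.64206e+02 -1.36000e-01]
[[[-0.2, 0.5], [-0.1, 0.4], [-0.6, -0.5], [-0.8, -0.1]], [[-0.1, -1.1], [0.2, -1.9], [-1.5, 0.2], [-0.0, 0.4], [-0.4, 0.2], [-0.1, 1.0]]]
blue
[ 4.74063e+02  2.75418e+02 -1.03000e-01]
[[[0.1, -0.9], [-0.7, 0.0], [-1.1, 0.0], [-0.0, -0.5]], [[-0.5, -1.3], [-1.0, -0.7]]]
[ 4.73245e+02  2.74349e+02 -8.00000e-02]
[[[0.2, -0.4], [-0.5, 0.1], [-0.3, 0.2], [0.7, 0.1]]]
mugs [657.71270949  20.07188546  80.        ] [406.16065198   6.37685016  80.        ] yellow [351.56202431 296.94876773  50.        ] purple [343.05485623 187.73571515  50.        ] teal [468.90265123 388.18093156  50.        ]
[[ 0.273 -0.    -0.962]
 [ 0.962 -0.001  0.273]
 [-0.001 -1.     0.   ]]
```

Request:
servo_tool([
  [20,-28,0],
  [42,-59,0],
  [64,-90,0],
  [86,-121,0],
  [108,-152,0],
  [130,-183,0],
  [152,-214,0],
  [174,-245,0],
], jaw=[91,91,91,91,91,91,91,91], turn=[0.03,0.06,0.09,0.12,0.15,0.176,0.176,0.176])

```text
clock: 0.77
ee_pos: [365.8, 426.6, 200.5]
tcp_rot: [0.524, 0.474, -0.474, -0.524]
contact_force: [0.8, 0.8, -0.3]
width: 91.3
```

Request:
servo_tool([
  [22,-31,0],
  [44,-62,0],
  [66,-93,0],
  [86,-121,0],
  [100,-142,0],
  [107,-151,0],
  [109,-153.5,0],
  [109,-153.5,0],
], jaw=[91,91,91,91,91,91,91,91], turn=[0,0,0,0,0,0,0,0])

```text
clock: 1.43
ee_pos: [474.4, 274.8, 200.5]
tcp_rot: [-0.525, -0.474, 0.474, 0.525]
contact_force: [0.4, 0.3, 0.1]
width: 91.2
```

```bash
cat > s.py <<'E'
from h import *
import sys
s=get_state();M=Ro.from_quat(s["tcp_rot"]).as_matrix()
print("t",round(s["clock"],2),"pos",s["ee_pos"].round(1),"jaw",np.arctan2(M[1,0],M[0,0]).round(3),"tilt",M[:,1].round(3),"F",s["contact_force"].round(1),"w",round(s["width"],1))
if len(sys.argv)>1:
    for n in sys.argv[2:]: cv2.imwrite(f"pics/{sys.argv[1]}_{n}.png",eyes.get_image(n)[:,:,::-1])
E
python3 s.py a scene top; python3 - <<'E'
import cv2,numpy as np
t=cv2.imread("pics/a_top.png")[135:265,130:260];s=cv2.imread("pics/a_scene.png")[125:295,290:450]
cv2.imwrite("pics/a.png",np.hstack([cv2.resize(t,(400,400)),cv2.resize(s,(376,400))]))
E
```

```text
t 1.43 pos [474.4 274.8 200.5] jaw 1.469 tilt [-0.  0. -1.] F [0.4 0.3 0.1] w 91.2
```

View pics/a.png

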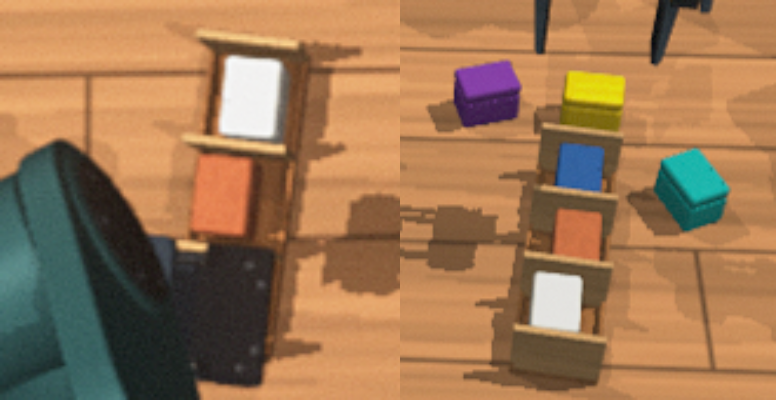

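The gripper is above the blue box's cell in both views, and the crate and decoys haven't moved. Now descending.

Request:
servo_tool([
  [0,0,-20],
  [0,0,-45],
  [0,0,-70],
  [0,0,-90],
  [0,0,-105],
  [0,0,-115],
  [0,0,-120],
  [0,0,-120],
], jaw=[91,91,91,91,91,91,91,91], turn=[0,0,0,0,0,0,0,0])

```text
clock: 2.2
ee_pos: [473.6, 275.3, 80.0]
tcp_rot: [-0.524, -0.474, 0.475, 0.524]
contact_force: [-0.4, 0.8, -0.1]
width: 90.8
```

```bash
python3 s.py b scene; python3 - <<'E'
import cv2,numpy as np
s=cv2.imread("pics/b_scene.png")[125:295,290:450]
cv2.imwrite("pics/b.png",cv2.resize(s,(560,595)))
E
```

```text
t 2.2 pos [473.6 275.3  80. ] jaw 1.471 tilt [-0.001 -0.001 -1.   ] F [-0.4  0.8 -0.1] w 90.8
```

View pics/b.png

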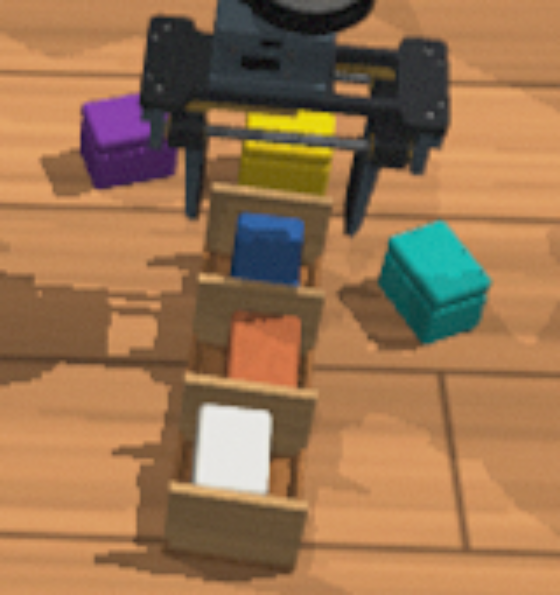

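The fingers straddle the blue box evenly and are clear of its neighbours.

Request:
servo_tool([
  [0,0,-12],
  [0,0,-26],
  [0,0,-37],
  [0,0,-37],
  [0,0,-37],
  [0,0,-37],
  [0,0,-37],
  [0,0,-37],
], jaw=[91,91,91,91,70,56,48,42], turn=[0,0,0,0,0,0,0,0], squeeze=20)

```text
clock: 2.92
ee_pos: [474.7, 275.0, 44.2]
tcp_rot: [0.525, 0.474, -0.474, -0.524]
contact_force: [1.1, -0.6, 0.1]
width: 67.1
```

Request:
servo_tool([
  [0,0,0],
  [0,0,0],
  [0,0,0],
  [0,0,0],
], jaw=[38,38,38,38], turn=[0,0,0,0], squeeze=25)

```text
clock: 3.25
ee_pos: [474.4, 275.0, 43.8]
tcp_rot: [0.525, 0.474, -0.474, -0.525]
contact_force: [0.3, 0.9, 1.7]
width: 42.9
```

Request:
servo_tool([
  [0,0,0],
  [0,0,0],
  [0,0,5],
  [0,0,15],
  [0,0,30],
  [0,0,50],
  [0,0,70],
  [0,0,85],
], jaw=[38,38,38,38,38,38,38,38], turn=[0,0,0,0,0,0,0,0])

```text
clock: 3.92
ee_pos: [474.4, 274.9, 130.7]
tcp_rot: [0.525, 0.474, -0.474, -0.524]
contact_force: [-0.5, 0.1, -3.2]
width: 42.8
```

```bash
python3 s.py c scene; python3 - <<'E'
import cv2,numpy as np
s=cv2.imread("pics/c_scene.png")[105:295,270:450]
cv2.imwrite("pics/c.png",cv2.resize(s,(560,591)))
E
```

```text
t 3.92 pos [474.4 274.9 130.7] jaw 1.47 tilt [ 0.001  0.    -1.   ] F [-0.5  0.1 -3.2] w 42.8
```

View pics/c.png

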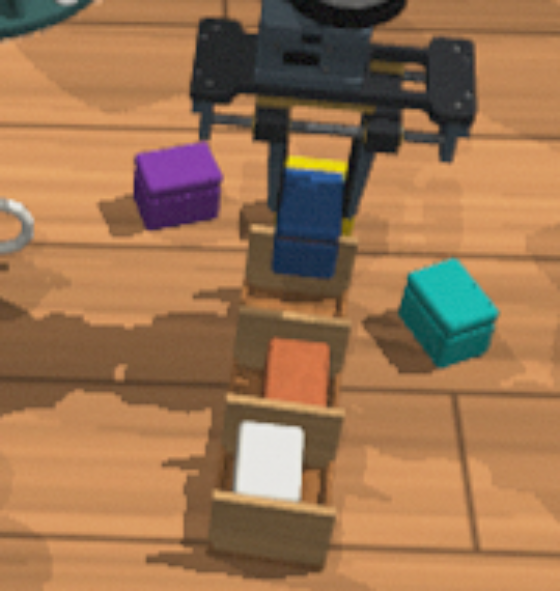

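The blue box is held upright, clear of the crate. I'll set it on free bench at about (520,150) to regrip it by its ends.

Request:
servo_tool([
  [5,-14,0],
  [12,-34,0],
  [22,-60,0],
  [32,-86,0],
  [40,-108,0],
  [44,-119,0],
  [46,-125,0],
  [46,-125,0],
], jaw=[38,38,38,38,38,38,38,38], turn=[0,0,0,0,0,0,0,0])

```text
clock: 4.63
ee_pos: [520.3, 149.2, 128.5]
tcp_rot: [-0.525, -0.474, 0.474, 0.525]
contact_force: [0.1, 0.6, -3.7]
width: 42.5
```

Request:
servo_tool([
  [0,0,-12],
  [0,0,-28],
  [0,0,-48],
  [0,0,-64],
  [0,0,-74],
  [0,0,-80],
  [0,0,-83],
  [0,0,-83],
], jaw=[38,38,38,38,38,38,38,38], turn=[0,0,0,0,0,0,0,0])

```text
clock: 5.3
ee_pos: [520.1, 150.2, 45.3]
tcp_rot: [-0.524, -0.474, 0.474, 0.525]
contact_force: [0.6, 0.3, -3.6]
width: 42.5
```

Request:
servo_tool([
  [0,0,0],
  [0,0,0],
], jaw=[38,38], turn=[0,0])

```text
clock: 5.47
ee_pos: [520.8, 150.0, 46.3]
tcp_rot: [0.525, 0.475, -0.474, -0.524]
contact_force: [-0.4, 0.5, -3.7]
width: 42.8
```

Request:
servo_tool([
  [0,0,-2],
  [0,0,-4],
  [0,0,-5.5],
  [0,0,-6.5],
  [0,0,-7.5],
  [0,0,-8],
  [0,0,-8],
  [0,0,-8],
], jaw=[38,38,38,38,38,38,38,38], turn=[0,0,0,0,0,0,0,0])

```text
clock: 6.13
ee_pos: [520.3, 149.8, 37.6]
tcp_rot: [-0.525, -0.474, 0.474, 0.525]
contact_force: [-0.7, 0.7, -4.4]
width: 42.4
```

Request:
servo_tool([
  [0,0,-0.5],
  [0,0,-1],
  [0,0,-1],
], jaw=[38,38,38], turn=[0,0,0])

```text
clock: 6.38
ee_pos: [520.3, 149.9, 36.6]
tcp_rot: [-0.525, -0.474, 0.474, 0.525]
contact_force: [-0.1, 0.8, -4.8]
width: 42.7
```

Request:
servo_tool([
  [0,0,-0.5],
  [0,0,-1],
  [0,0,-1],
  [0,0,-1],
], jaw=[38,38,38,38], turn=[0,0,0,0])

```text
clock: 6.72
ee_pos: [520.4, 149.9, 35.8]
tcp_rot: [0.525, 0.474, -0.474, -0.525]
contact_force: [-1.4, 0.5, 0.2]
width: 42.6
```

The force went from −4.8 to 0 N, so the box is resting on the bench. Releasing.

Request:
servo_tool([
  [0,0,0],
  [0,0,0],
  [0,0,0],
  [0,0,0],
  [0,0,0],
  [0,0,8],
  [0,0,25],
  [0,0,50],
], jaw=[44,50,60,75,91,91,91,91], turn=[0,0,0,0,0,0,0,0])

```text
clock: 7.38
ee_pos: [519.1, 149.5, 85.2]
tcp_rot: [-0.524, -0.473, 0.475, 0.525]
contact_force: [-0.1, 0.5, -1.3]
width: 87.1
```

Request:
servo_tool([
  [0,0,20],
  [0,0,30],
  [0,0,30],
  [0,0,30],
  [0,0,30],
  [0,0,30],
  [0,0,30],
  [0,0,30],
], jaw=[91,91,91,91,91,91,91,91], turn=[0,-0.06,-0.17,-0.29,-0.41,-0.53,-0.65,-0.77])

```text
clock: 8.05
ee_pos: [520.4, 149.8, 116.2]
tcp_rot: [0.665, 0.241, -0.24, -0.665]
contact_force: [-0.5, -0.4, -0.4]
width: 91.3
```

Request:
servo_tool([
  [0,0,0],
  [0,0,0],
  [0,0,0],
  [0,0,0],
  [0,0,0],
  [0,0,0],
  [0,0,0],
  [0,0,0],
], jaw=[91,91,91,91,91,91,91,91], turn=[-0.12,-0.24,-0.36,-0.48,-0.6,-0.7,-0.77,-0.8])

```text
clock: 8.72
ee_pos: [520.4, 149.9, 116.2]
tcp_rot: [-0.706, 0.037, -0.037, 0.706]
contact_force: [-0.4, 0.2, 0.2]
width: 90.6
```

```bash
python3 s.py d scene; python3 - <<'E'
import cv2,numpy as np
s=cv2.imread("pics/d_scene.png")[90:280,230:410]
cv2.imwrite("pics/d.png",cv2.resize(s,(560,591),interpolation=cv2.INTER_CUBIC))
E
```

```text
t 8.72 pos [520.4 149.9 116.2] jaw -0.104 tilt [ 0.  0. -1.] F [-0.4  0.2  0.2] w 90.6
```

View pics/d.png

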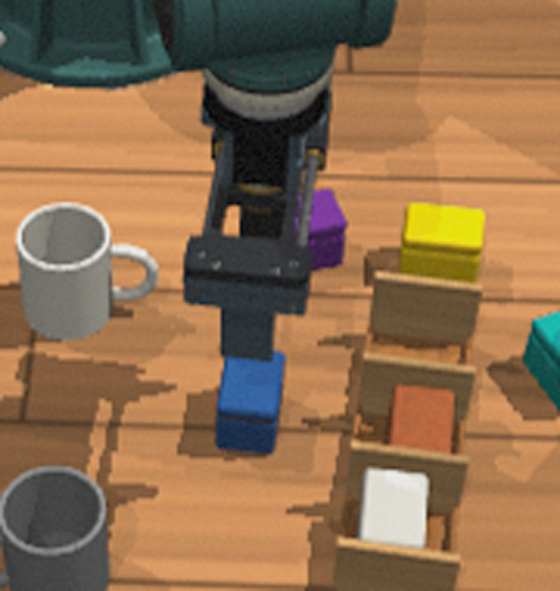

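The box stands upright on the bench with its far lower edge at crop (217,442)–(270,453). I'll fit its pose before regripping.

```bash
python3 - <<'E'
from h import *
im=cv2.imread("pics/d_scene.png");hsv=cv2.cvtColor(im,cv2.COLOR_BGR2HSV)
m=cv2.inRange(hsv,(100,110,30),(125,255,255));m[:200]=0;m[240:]=0
n,l,s,c=cv2.connectedComponentsWithStats(m);k=1+s[1:,4].argmax();print(s[k],c[k])
S=8;x0,y0=285,190
big=cv2.resize(im[y0:y0+60,x0:x0+60],None,fx=S,fy=S,interpolation=cv2.INTER_CUBIC)
for q,col in(((520.4,149.9,-.10),(0,255,255)),((521,150,-.14),(0,255,0))):
    P=place(q,[(x,y,z) for z in(0,50) for x,y in((31,22),(31,-22),(-31,-22),(-31,22))])
    p=(((proj("scene",P)-[x0,y0])+.5)*S-.5).astype(int)
    for a,b in [(0,1),(4,5),(5,6),(6,7),(7,4),(0,4),(1,5)]: cv2.line(big,tuple(p[a]),tuple(p[b]),col,1)
cv2.imwrite("pics/d2.png",big)
E
```

```text
[300 203  21  32 543] [309.73480663 218.90791897]
```

View pics/d2.png

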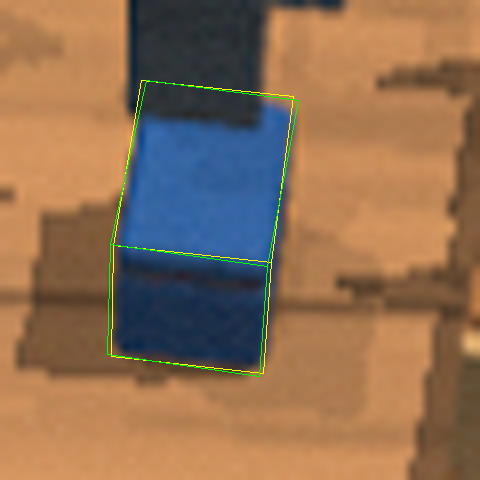

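The overlay agrees to about 1 px, so I'm going down to grip by the ends.

Request:
servo_tool([
  [-1,0,-12],
  [-1,0,-28],
  [-1,0,-44],
  [-1,0,-58],
  [-1,0,-68],
  [-1,0,-74],
  [-1,0,-76],
  [-1,0,-76],
], jaw=[91,91,91,91,91,91,91,91], turn=[-0.005,-0.005,-0.005,-0.005,-0.005,-0.005,-0.005,-0.005])

```text
clock: 9.43
ee_pos: [519.2, 149.8, 39.3]
tcp_rot: [0.706, -0.037, 0.037, -0.706]
contact_force: [0.8, -0.7, 0.3]
width: 91.1
```

Request:
servo_tool([
  [0,0,0],
  [0,0,0],
  [0,0,0],
  [0,0,0],
  [0,0,0],
  [0,0,0],
  [0,0,0],
  [0,0,0],
], jaw=[82,74,68,64,60,57,57,57], turn=[0,0,0,0,0,0,0,0], squeeze=25)

```text
clock: 10.1
ee_pos: [519.3, 149.9, 39.7]
tcp_rot: [-0.706, 0.037, -0.037, 0.706]
contact_force: [-0.3, 0.9, 0.0]
width: 57.3
```

Request:
servo_tool([
  [0,0,0],
  [0,0,4],
  [0,0,12],
  [0,0,28],
  [0,0,50],
  [0,0,74],
  [0,0,92],
  [0,0,100],
], jaw=[57,57,57,57,57,57,57,57], turn=[0,0,0,0,0,0,0,0])

```text
clock: 10.77
ee_pos: [520.5, 150.2, 142.7]
tcp_rot: [-0.706, 0.036, -0.038, 0.706]
contact_force: [0.0, 0.9, 0.3]
width: 57.1
```

The opening is 57 mm and there's no weight on the wrist, so it isn't holding the box. Looking.

```bash
python3 s.py e scene top; python3 - <<'E'
import cv2,numpy as np
s=cv2.imread("pics/e_scene.png")[90:280,230:410]
t=cv2.imread("pics/e_top.png")[130:300,180:340]
cv2.imwrite("pics/e.png",np.hstack([cv2.resize(s,(400,422),interpolation=cv2.INTER_CUBIC),cv2.resize(t,(397,422),interpolation=cv2.INTER_CUBIC)]))
E
```

```text
t 10.77 pos [520.5 150.2 142.7] jaw -0.105 tilt [ 0.003  0.001 -1.   ] F [0.  0.9 0.3] w 57.1
```

View pics/e.png

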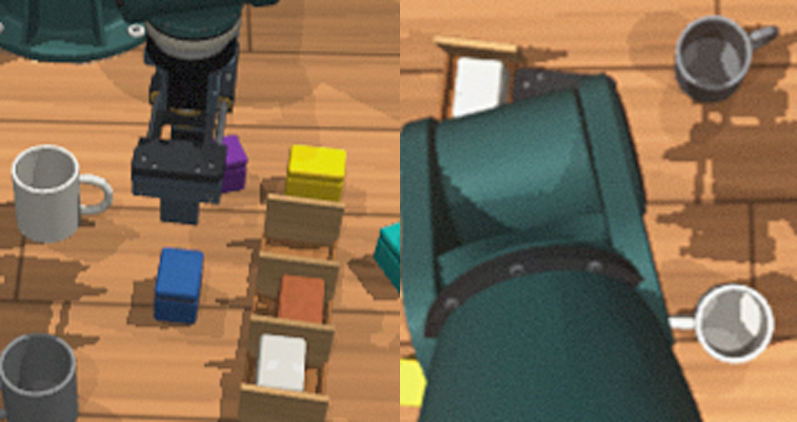

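```bash
python3 - <<'E'
from h import *
im=cv2.imread("pics/e_scene.png")
S=8;x0,y0=280,190
big=cv2.resize(im[y0:y0+65,x0:x0+70],None,fx=S,fy=S,interpolation=cv2.INTER_CUBIC)
for q,col in(((519.5,149.9,-.10),(0,255,255)),):
    P=place(q,[(x,y,z) for z in(0,50) for x,y in((31,22),(31,-22),(-31,-22),(-31,22))])
    p=(((proj("scene",P)-[x0,y0])+.5)*S-.5).astype(int)
    for a,b in [(0,1),(4,5),(5,6),(6,7),(7,4),(0,4),(1,5)]: cv2.line(big,tuple(p[a]),tuple(p[b]),col,1)
cv2.imwrite("pics/e2.png",big)
E
```

```text
(no output)
```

View pics/e2.png

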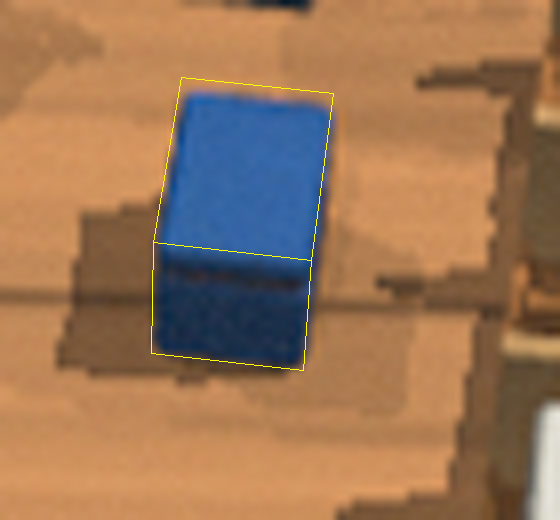

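The box hasn't moved, but its rear top edge falls about 4–5 mm short of the stated 62 mm outline. The box is a bit shorter than stated, so my 57 mm jaw target never squeezed it. I'll regrip with a smaller target.

Request:
servo_tool([
  [0,0,0],
  [0,0,-16],
  [0,0,-40],
  [0,0,-64],
  [0,0,-84],
  [0,0,-94],
  [0,0,-99],
  [0,0,-100],
], jaw=[75,80,80,80,80,80,80,80], turn=[0,0,0,0,0,0,0,0])

```text
clock: 11.53
ee_pos: [518.5, 149.7, 38.5]
tcp_rot: [0.706, -0.038, 0.036, -0.706]
contact_force: [1.0, 0.8, -0.2]
width: 80.6
```

Request:
servo_tool([
  [0,0,0],
  [0,0,0],
  [0,0,0],
  [0,0,0],
  [0,0,0],
  [0,0,0],
  [0,0,0],
  [0,0,0],
], jaw=[74,68,63,59,56,52,48,46], turn=[0,0,0,0,0,0,0,0], squeeze=25)

```text
clock: 12.2
ee_pos: [519.3, 149.9, 39.7]
tcp_rot: [-0.706, 0.037, -0.037, 0.706]
contact_force: [0.6, 1.1, -0.7]
width: 47.0
```

Request:
servo_tool([
  [0,0,0],
  [0,0,0],
  [0,0,0],
  [0,0,0],
], jaw=[46,46,46,46], turn=[0,0,0,0])

```text
clock: 12.53
ee_pos: [519.3, 149.9, 39.6]
tcp_rot: [0.706, -0.037, 0.037, -0.706]
contact_force: [-0.2, -0.4, -0.0]
width: 45.6
```

```bash
python3 s.py f scene top; python3 - <<'E'
import cv2,numpy as np
s=cv2.imread("pics/f_scene.png")[100:270,230:400]
cv2.imwrite("pics/f.png",cv2.resize(s,(595,595),interpolation=cv2.INTER_CUBIC))
E
```

```text
t 12.53 pos [519.3 149.9  39.6] jaw -0.105 tilt [-0. -0. -1.] F [-0.2 -0.4 -0. ] w 45.6
```

View pics/f.png

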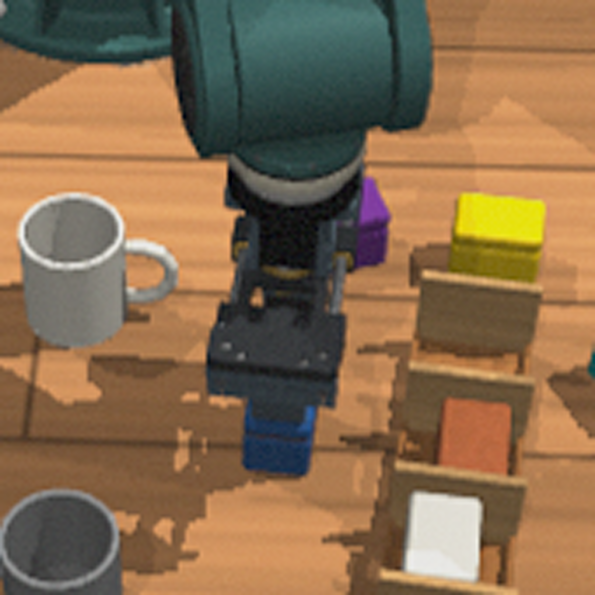

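View pics/f_top.png

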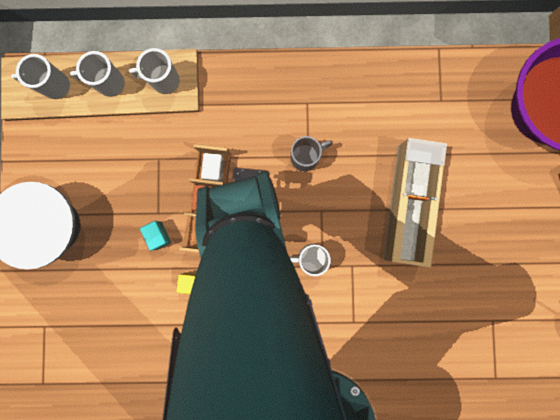

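```bash
python3 - <<'E'
from h import *
im=cv2.imread("pics/f_scene.png")
S=6;x0,y0=260,170
big=cv2.resize(im[y0:y0+90,x0:x0+100],None,fx=S,fy=S,interpolation=cv2.INTER_CUBIC)
def dr(q,b,col):
    P=place(q,[(x,y,z) for z in b[2] for x,y in((b[0][1],b[1][1]),(b[0][1],b[1][0]),(b[0][0],b[1][0]),(b[0][0],b[1][1]))])
    p=(((proj("scene",P)-[x0,y0])+.5)*S-.5).astype(int)
    for a,b in [(0,1),(1,2),(2,3),(3,0),(4,5),(5,6),(6,7),(7,4),(0,4),(1,5),(2,6),(3,7)]: cv2.line(big,tuple(p[a]),tuple(p[b]),col,1)
q=(519.3,149.9,-.105)
dr(q,((-31,31),(-22,22),(0,50)),(0,255,255))
dr(q,((23,36),(-16,16),(18,90)),(0,255,0))
dr(q,((-36,-23),(-16,16),(18,90)),(0,0,255))
dr(q,((-89,89),(-38,38),(97,97)),(255,0,255))
cv2.imwrite("pics/f2.png",big)
E
```

```text
(no output)
```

View pics/f2.png

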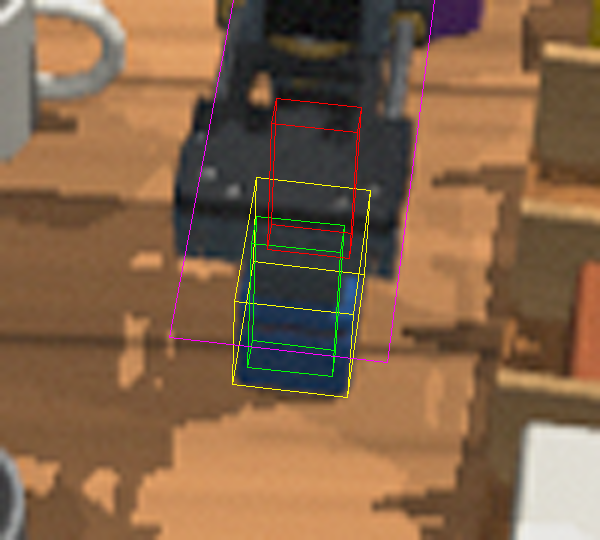

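```bash
python3 - <<'E'
from h import *
def dr(big,x0,y0,S,q,b,col):
    P=place(q,[(x,y,z) for z in b[2] for x,y in((b[0][1],b[1][1]),(b[0][1],b[1][0]),(b[0][0],b[1][0]),(b[0][0],b[1][1]))])
    p=(((proj("scene",P)-[x0,y0])+.5)*S-.5).astype(int)
    for a,b in [(0,1),(1,2),(2,3),(3,0),(4,5),(5,6),(6,7),(7,4),(0,4),(1,5),(2,6),(3,7)]: cv2.line(big,tuple(p[a]),tuple(p[b]),col,1)
out=[]
for f,pos,jaw,w,x0,y0 in(("b",(473.6,275.3,80),1.47,90.8,320,110),("c",(474.4,274.9,130),1.47,42.8,320,100),("d",(520.4,149.9,116.2),-.104,91,250,130),("e",(520.5,150.2,142.7),-.105,57,250,120)):
    S=4;im=cv2.imread(f"pics/{f}_scene.png");big=cv2.resize(im[y0:y0+100,x0:x0+100],None,fx=S,fy=S,interpolation=cv2.INTER_CUBIC)
    q=(pos[0],pos[1],jaw);z=pos[2];h=w/2
    dr(big,x0,y0,S,q,((h,h+13),(-16,16),(z-22,z+50)),(0,255,0))
    dr(big,x0,y0,S,q,((-h-13,-h),(-16,16),(z-22,z+50)),(0,0,255))
    dr(big,x0,y0,S,q,((-89,89),(-38,38),(z+57,z+57)),(255,0,255))
    out.append(big)
cv2.imwrite("pics/g.png",cv2.resize(np.vstack([np.hstack(out[:2]),np.hstack(out[2:])]),(600,600)))
s=get_state();print(s["joints"].round(3))
E
```

```text
[0.238 0.388 2.105 0.    0.648 0.343]
```

View pics/g.png

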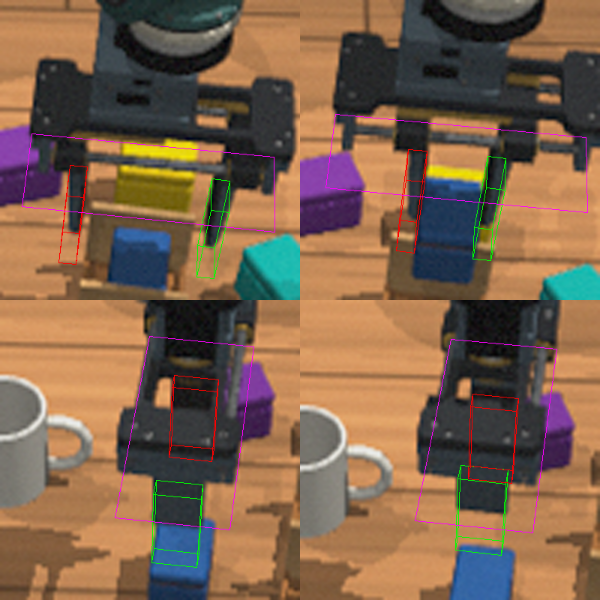

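The overlays and the contact evidence agree. The fingers gripped a box top at 58 mm when the TCP read 43.8, yet closed over a 50 mm box with it reading 39.6. So the fingertips are really 10–14 mm above the reported TCP, about 34 mm higher than the nominal 22 mm below it. I'll descend accordingly, checking with images and force.

Request:
servo_tool([
  [0,0,3],
  [0,0,5],
  [0,0,5],
  [0,0,5],
  [0,0,5],
  [0,0,-5],
  [0,0,-13],
  [0,0,-18],
], jaw=[60,75,88,88,88,88,88,88], turn=[0,0,0,0,0,0,0,0])

```text
clock: 13.3
ee_pos: [518.6, 149.7, 20.1]
tcp_rot: [0.706, -0.038, 0.037, -0.706]
contact_force: [0.8, 0.2, -0.5]
width: 87.9
```

Request:
servo_tool([
  [0,0,-1],
  [0,0,-2],
], jaw=[88,88], turn=[0,0])

```text
clock: 13.47
ee_pos: [518.9, 149.7, 18.9]
tcp_rot: [0.706, -0.038, 0.037, -0.706]
contact_force: [-0.2, -0.4, 0.3]
width: 87.8
```

```bash
python3 s.py k scene; python3 - <<'E'
from h import *
S=6;im=cv2.imread("pics/k_scene.png");x0,y0=260,165
big=cv2.resize(im[y0:y0+90,x0:x0+100],None,fx=S,fy=S,interpolation=cv2.INTER_CUBIC)
s=get_state();z=s["ee_pos"][2]+34;h=s["width"]/2;q=(s["ee_pos"][0],s["ee_pos"][1],-.105)
for col,b in(((0,255,0),(h,h+13)),((0,0,255),(-h-13,-h))):
    P=place(q,[(x,y,zz) for zz in(z-22,z+45) for x in b for y in(-16,16)])
    for p in (((proj("scene",P)-[x0,y0])+.5)*S-.5).astype(int): cv2.circle(big,tuple(p),3,col,1)
cv2.imwrite("pics/k.png",big)
E
```

```text
t 13.47 pos [518.9 149.7  18.9] jaw -0.105 tilt [-0.001 -0.    -1.   ] F [-0.2 -0.4  0.3] w 87.8
```

View pics/k.png

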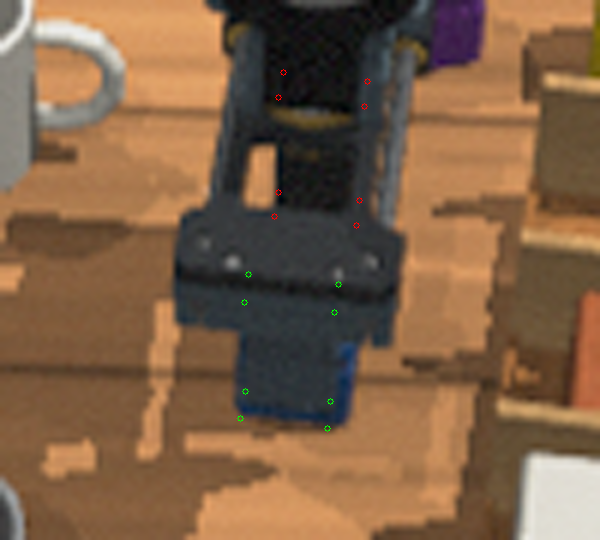

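The front finger now covers the box's front face, and the +34 mm correction puts the tip within about 1 px. Going a further 12 mm down, then closing.

Request:
servo_tool([
  [0,0,-4],
  [0,0,-8],
  [0,0,-12],
  [0,0,-12],
  [0,0,-12],
  [0,0,-12],
  [0,0,-12],
  [0,0,-12],
], jaw=[88,88,88,80,72,66,62,58], turn=[0,0,0,0,0,0,0,0], squeeze=25)

```text
clock: 14.18
ee_pos: [519.5, 149.9, 7.8]
tcp_rot: [-0.706, 0.037, -0.037, 0.706]
contact_force: [-0.1, 0.4, -0.1]
width: 61.7
```

Request:
servo_tool([
  [0,0,0],
  [0,0,0],
  [0,0,0],
  [0,0,0],
], jaw=[54,54,54,54], turn=[0,0,0,0])

```text
clock: 14.52
ee_pos: [519.5, 149.9, 7.8]
tcp_rot: [-0.706, 0.037, -0.037, 0.706]
contact_force: [0.9, -0.3, 3.0]
width: 61.8
```

Gripped by the ends at 61.8 mm. Lifting and carrying it to the loading bay.

Request:
servo_tool([
  [0,0,3],
  [0,0,12],
  [0,0,28],
  [0,0,50],
  [0,0,75],
  [0,0,100],
  [0,0,120],
  [0,0,130],
], jaw=[54,54,54,54,54,54,54,54], turn=[0,0,0,0,0,0,0,0])

```text
clock: 15.18
ee_pos: [520.0, 150.1, 140.5]
tcp_rot: [-0.706, 0.036, -0.038, 0.706]
contact_force: [1.8, 0.1, -4.0]
width: 61.9
```

```bash
python3 s.py l scene; python3 - <<'E'
from h import *
S=4;im=cv2.imread("pics/l_scene.png");x0,y0=230,90
cv2.imwrite("pics/l.png",cv2.resize(im[y0:y0+150,x0:x0+150],None,fx=S,fy=S,interpolation=cv2.INTER_CUBIC))
# station overlay for refinement
im=cv2.imread("pics/f_top.png");S=4.1;x0,y0=370,130
b=cv2.resize(im[y0:y0+145,x0:x0+95],None,fx=S,fy=S,interpolation=cv2.INTER_CUBIC)
i2=cv2.imread("pics/l_scene.png");b2=cv2.resize(i2[150:285,85:190],None,fx=4.1,fy=4.1,interpolation=cv2.INTER_CUBIC)
for q,col in(((552.9,-241.5,-.165),(0,0,255)),):
    for L in ([(-158,45,78),(-158,-45,78),(80,-45,78),(80,45,78)],[(-150,27,78),(-150,-27,78),(0,-27,78),(0,27,78)],[(-150,27,12),(-150,-27,12),(0,-27,12),(0,27,12)],[(80,45,82),(80,-45,82),(133,-45,82),(133,45,82)]):
        for B,n,o in((b,"top",(370,130)),(b2,"scene",(85,150))):
            p=(((proj(n,place(q,L))-o)+.5)*4.1-.5).astype(int); cv2.polylines(B,[p],True,col,1)
cv2.imwrite("pics/st.png",np.hstack([b[:554],b2[:554]])[:553])
E
```

```text
t 15.18 pos [520.  150.1 140.5] jaw -0.105 tilt [ 0.003  0.001 -1.   ] F [ 1.8  0.1 -4. ] w 61.9
```

View pics/l.png

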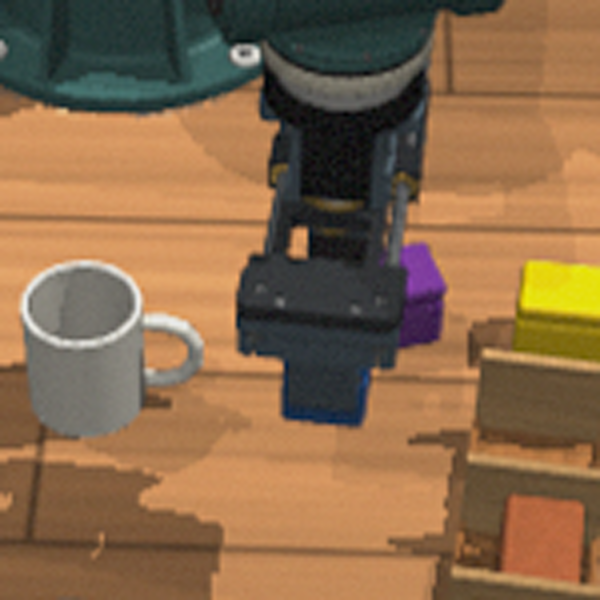

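View pics/st.png

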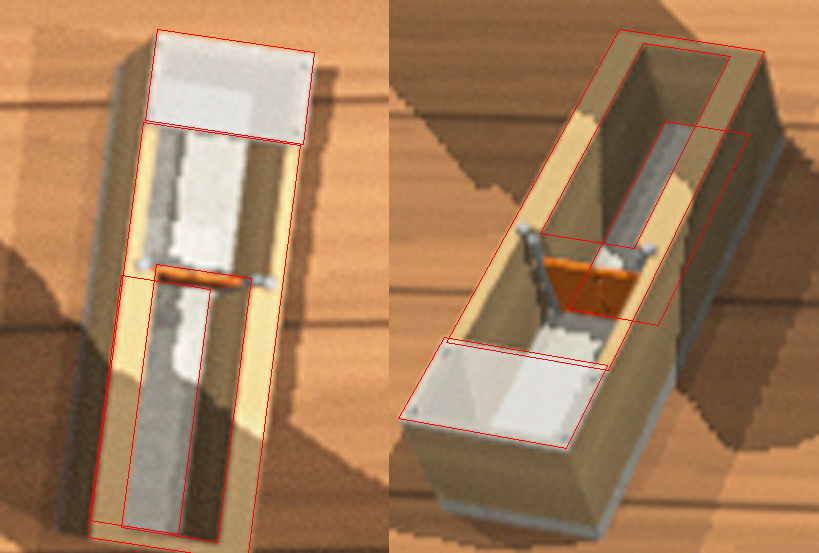

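The box is held squarely and the station overlay fits to about 0.5 px. Moving over the loading bay.

Request:
servo_tool([
  [-1,-10,0],
  [-3,-30,0],
  [-6,-58,0],
  [-9,-88,0],
  [-13,-118,0],
  [-16,-148,0],
  [-19,-178,0],
  [-22,-208,0],
], jaw=[54,54,54,54,54,54,54,54], turn=[0,0,-0.01,-0.02,-0.03,-0.04,-0.05,-0.06])

```text
clock: 15.9
ee_pos: [495.6, -59.8, 136.1]
tcp_rot: [-0.705, 0.059, -0.058, 0.705]
contact_force: [0.5, 0.2, -3.2]
width: 61.7
```

Request:
servo_tool([
  [-3,-30,0],
  [-6,-60,0],
  [-9,-90,0],
  [-12,-118,0],
  [-15,-142,0],
  [-17.5,-160,0],
  [-18.5,-169,0],
  [-18.5,-171,0],
], jaw=[54,54,54,54,54,54,54,54], turn=[0,0,0,0,0,0,0,0])

```text
clock: 16.57
ee_pos: [477.6, -230.2, 136.4]
tcp_rot: [-0.704, 0.06, -0.058, 0.705]
contact_force: [-0.8, -0.2, -2.7]
width: 61.8
```

Request:
servo_tool([
  [0,0,-4],
  [0,0,-12],
  [0,0,-20],
  [0,0,-22],
], jaw=[54,54,54,54], turn=[0,0,0,0])

```text
clock: 16.9
ee_pos: [478.0, -227.9, 113.7]
tcp_rot: [-0.704, 0.059, -0.057, 0.705]
contact_force: [-0.4, 0.2, -4.5]
width: 61.9
```

```bash
python3 s.py m scene top; cat > ov.py <<'E'
from h import *
import sys
f=sys.argv[1];q=[float(v) for v in sys.argv[2:5]];zb=float(sys.argv[5])
st=(552.9,-241.5,-.165);out=[]
for n,o in(("top",(370,130)),("scene",(80,130))):
    S=4;B=cv2.imread(f"pics/{f}_{n}.png")[o[1]:o[1]+148,o[0]:o[0]+100];B=cv2.resize(B,None,fx=S,fy=S,interpolation=cv2.INTER_CUBIC)
    pp=lambda L,q:(((proj(n,place(q,L))-o)+.5)*S-.5).astype(int)
    for z in(zb,zb+50): cv2.polylines(B,[pp([(31,22,z),(31,-22,z),(-31,-22,z),(-31,22,z)],q)],True,(0,255,255),1)
    cv2.polylines(B,[pp([(-150,27,78),(-150,-27,78),(0,-27,78),(0,27,78)],st)],True,(0,0,255),1)
    out.append(B)
cv2.imwrite(f"pics/{f}_ov.png",np.hstack(out))
E
python3 ov.py m 478.9 -229.2 -.165 108
```

```text
t 16.9 pos [ 478.  -227.9  113.7] jaw -0.164 tilt [-0.002  0.001 -1.   ] F [-0.4  0.2 -4.5] w 61.9
```

View pics/m_ov.png

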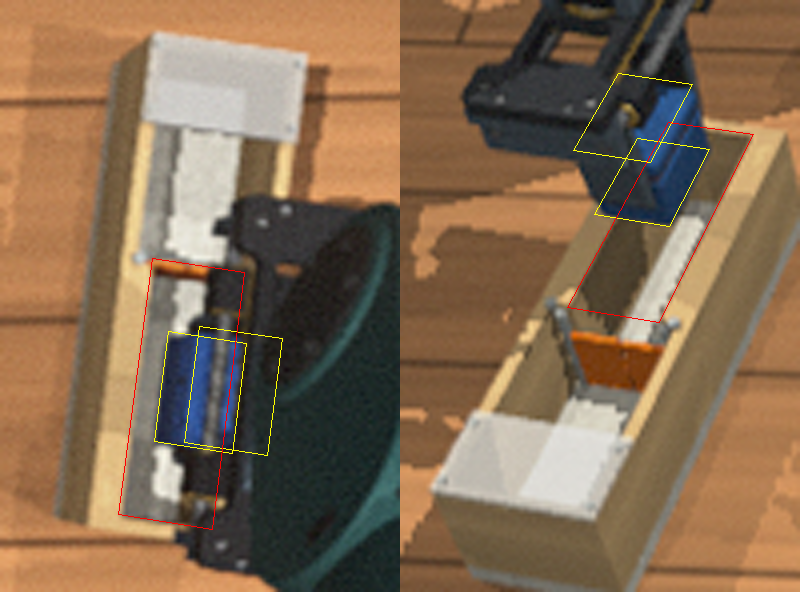

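The yellow overlay matches the box's visible edges in both views, so it's aligned over the lane. I'll lower to just above the walls and check again.

Request:
servo_tool([
  [0,0,-5],
  [0,0,-12],
  [0,0,-18],
  [0,0,-22],
  [0,0,-22],
  [0,0,-22],
], jaw=[54,54,54,54,54,54], turn=[0,0,0,0,0,0])

```text
clock: 17.5
ee_pos: [478.6, -229.1, 93.3]
tcp_rot: [-0.705, 0.059, -0.058, 0.705]
contact_force: [-1.0, 0.2, -2.4]
width: 62.1
```

```bash
python3 s.py n scene top; python3 ov.py n 478.9 -229.2 -.165 85
```

```text
t 17.5 pos [ 478.6 -229.1   93.3] jaw -0.165 tilt [-0.001  0.    -1.   ] F [-1.   0.2 -2.4] w 62.1
```

View pics/n_ov.png

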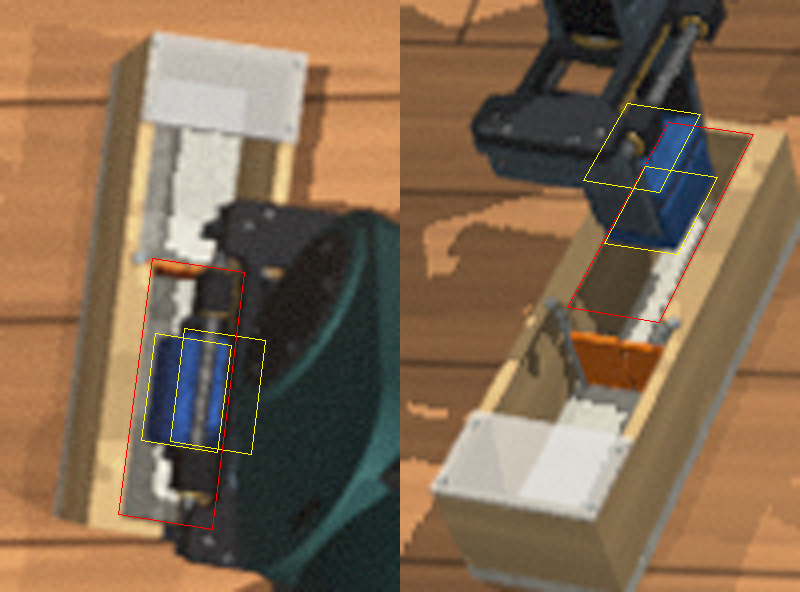

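```bash
cat > zm.py <<'E'
from h import *
import sys
f=sys.argv[1];q=[float(v) for v in sys.argv[2:5]];zb=float(sys.argv[5])
st=(552.9,-241.5,-.165);out=[]
for n,o in(("top",eval(sys.argv[6])),("scene",eval(sys.argv[7]))):
    S=10;B=cv2.imread(f"pics/{f}_{n}.png")[o[1]:o[1]+58,o[0]:o[0]+39];B=cv2.resize(B,None,fx=S,fy=S,interpolation=cv2.INTER_CUBIC)
    B=cv2.convertScaleAbs(B,alpha=1.7)
    pp=lambda L,q:(((proj(n,place(q,L))-o)+.5)*S-.5).astype(int)
    for z in(zb,zb+50): cv2.polylines(B,[pp([(31,22,z),(31,-22,z),(-31,-22,z),(-31,22,z)],q)],True,(0,255,255),1)
    cv2.polylines(B,[pp([(-150,27,78),(-150,-27,78),(0,-27,78),(0,27,78)],st)],True,(0,0,255),1)
    out.append(B)
cv2.imwrite(f"pics/{f}_zm.png",np.hstack(out))
E
python3 zm.py n 478.9 -229.2 -.165 85.3 "(400,200)" "(222,145)"
```

```text
(no output)
```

View pics/n_zm.png

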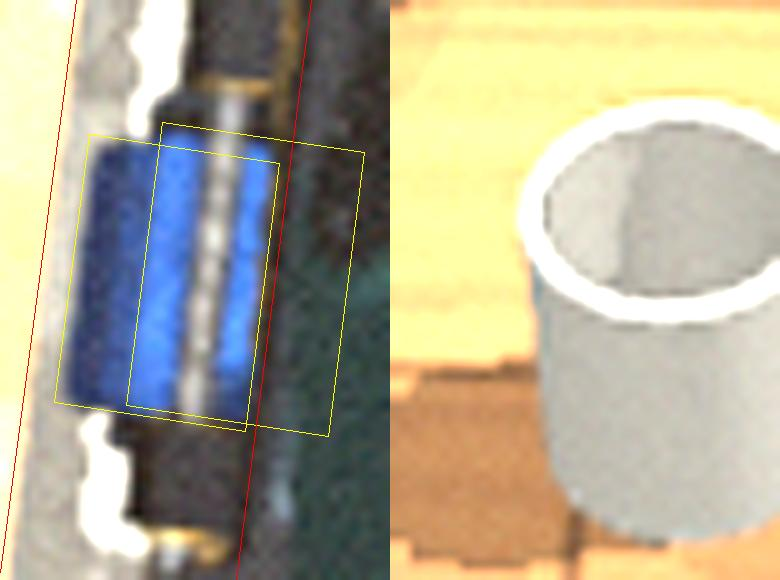

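```bash
python3 zm.py n 478.9 -229.2 -.165 85.3 "(400,200)" "(127,145)"
```

```text
(no output)
```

View pics/n_zm.png

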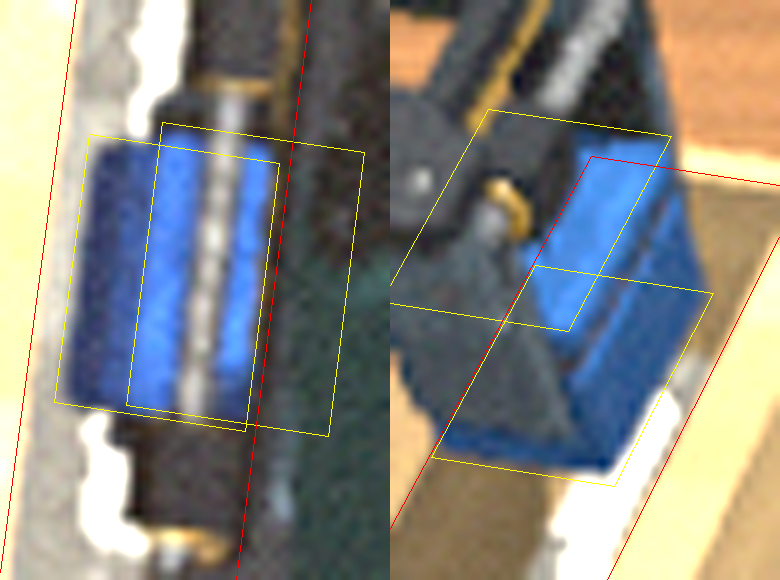

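Aligned to about 1 px in both views. Lowering into the bay.

Request:
servo_tool([
  [0,1,-4],
  [0,1,-12],
  [0,1,-22],
  [0,1,-34],
  [0,1,-46],
  [0,1,-56],
  [0,1,-63],
  [0,1,-65],
], jaw=[54,54,54,54,54,54,54,54], turn=[0,0,0,0,0,0,0,0])

```text
clock: 18.27
ee_pos: [478.0, -227.8, 26.9]
tcp_rot: [-0.704, 0.059, -0.058, 0.705]
contact_force: [-0.4, 0.4, -3.9]
width: 61.9
```

Request:
servo_tool([
  [0,0,-1],
  [0,0,-2],
  [0,0,-3],
  [0,0,-4],
  [0,0,-5],
  [0,0,-5],
], jaw=[54,54,54,54,54,54], turn=[0,0,0,0,0,0])

```text
clock: 18.77
ee_pos: [478.9, -228.2, 23.7]
tcp_rot: [0.705, -0.058, 0.058, -0.705]
contact_force: [0.8, 0.1, -3.4]
width: 61.8
```

Request:
servo_tool([
  [0,0,-1],
  [0,0,-2],
  [0,0,-2.5],
  [0,0,-3],
  [0,0,-3],
], jaw=[54,54,54,54,54], turn=[0,0,0,0,0])

```text
clock: 19.18
ee_pos: [478.8, -228.1, 20.5]
tcp_rot: [-0.705, 0.058, -0.058, 0.705]
contact_force: [0.4, 0.2, -3.7]
width: 62.0
```

Request:
servo_tool([
  [0,0,-0.5],
  [0,0,-1],
  [0,0,-1],
  [0,0,-1],
], jaw=[54,54,54,54], turn=[0,0,0,0])

```text
clock: 19.52
ee_pos: [478.8, -228.2, 19.8]
tcp_rot: [0.705, -0.058, 0.058, -0.705]
contact_force: [-2.5, 0.3, 3.2]
width: 62.1
```

The box is down (force reversed to +3 N). I'll release slowly and rise.

Request:
servo_tool([
  [0,0,0],
  [0,0,0],
  [0,0,0],
  [0,0,0],
  [0,0,0],
  [0,0,0],
  [0,0,3],
  [0,0,10],
], jaw=[58,61,64,68,72,76,76,76], turn=[0,0,0,0,0,0,0,0])

```text
clock: 20.18
ee_pos: [478.3, -227.9, 29.3]
tcp_rot: [-0.705, 0.059, -0.058, 0.705]
contact_force: [-0.5, 0.4, -1.0]
width: 76.2
```

Request:
servo_tool([
  [0,0,10],
  [0,0,25],
  [0,0,45],
  [0,0,65],
  [0,0,85],
  [0,0,100],
  [0,0,108],
  [0,0,110],
], jaw=[76,76,76,76,76,76,76,76], turn=[0,0,0,0,0,0,0,0])

```text
clock: 20.85
ee_pos: [479.6, -228.5, 141.7]
tcp_rot: [0.705, -0.057, 0.059, -0.704]
contact_force: [0.7, -0.6, -0.1]
width: 76.2
```

```bash
python3 s.py o scene top; python3 zm.py o 478.9 -228.2 -.165 12 "(396,200)" "(127,165)"
```

```text
t 20.85 pos [ 479.6 -228.5  141.7] jaw -0.165 tilt [ 0.003 -0.001 -1.   ] F [ 0.7 -0.6 -0.1] w 76.2
```

View pics/o_zm.png

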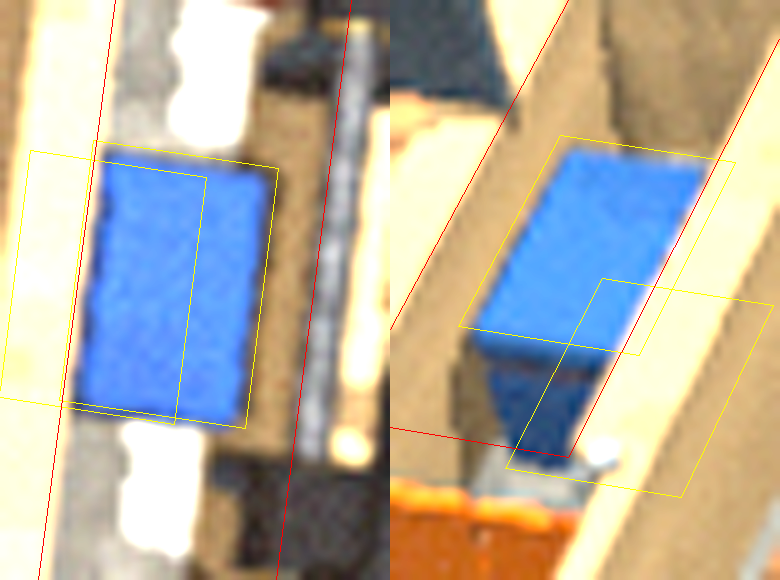

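The box stands upright and lengthwise in the loading bay, aligned with the lane and wholly in front of the shut gates. Next I turn the gripper a quarter so the flat sides of the fingers push, and move behind the box.

Request:
servo_tool([
  [-5,1,0],
  [-12,2,0],
  [-22,3,0],
  [-32,5,0],
  [-42,6,0],
  [-48,7,0],
  [-52,7.5,0],
  [-52,7.5,0],
], jaw=[60,40,20,8,8,8,8,8], turn=[-0.06,-0.17,-0.29,-0.41,-0.53,-0.65,-0.77,-0.89])

```text
clock: 21.62
ee_pos: [425.4, -220.1, 138.5]
tcp_rot: [0.61, -0.359, 0.357, -0.61]
contact_force: [0.4, 0.7, -0.2]
width: 25.4
```

Request:
servo_tool([
  [0,0,0],
  [0,0,0],
  [0,0,0],
  [0,0,-4],
  [0,0,-12],
  [0,0,-20],
  [0,0,-26],
  [0,0,-28],
], jaw=[8,8,8,8,8,8,8,8], turn=[-0.12,-0.24,-0.36,-0.48,-0.58,-0.65,-0.68,-0.68])

```text
clock: 22.28
ee_pos: [425.7, -220.0, 109.8]
tcp_rot: [-0.457, 0.541, -0.539, 0.457]
contact_force: [0.1, -0.1, 0.5]
width: 8.2
```

Request:
servo_tool([
  [0,0,0],
  [0,0,0],
], jaw=[8,8], turn=[0,0])

```text
clock: 22.45
ee_pos: [426.6, -220.5, 111.3]
tcp_rot: [-0.458, 0.539, -0.539, 0.458]
contact_force: [-0.5, -0.8, 1.0]
width: 7.9
```

```bash
python3 s.py p scene top; python3 ov.py p 478.9 -228.2 -.165 12
```

```text
t 22.45 pos [ 426.6 -220.5  111.3] jaw -1.734 tilt [-0.001  0.    -1.   ] F [-0.5 -0.8  1. ] w 7.9
```

View pics/p_ov.png

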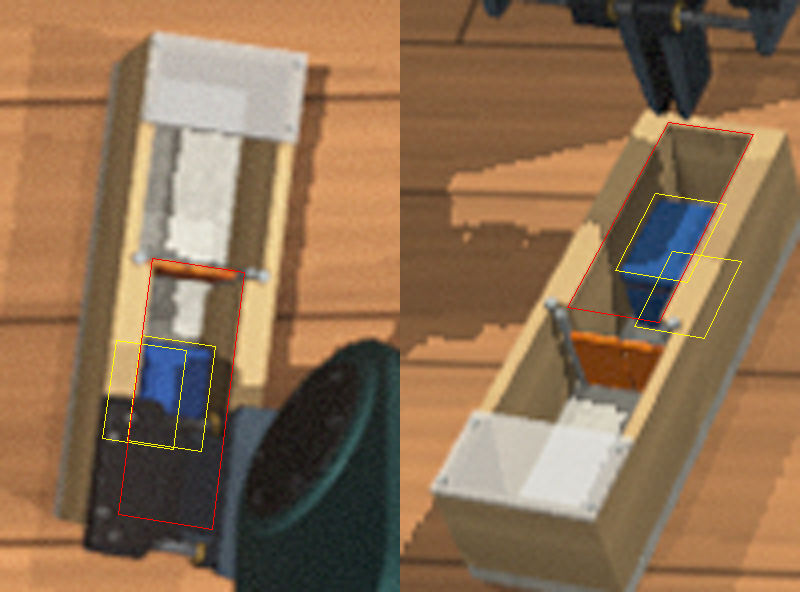

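```bash
python3 - <<'E'
from h import *
for dx in(-16,0,16):
    P=place((426.6,-220.5,-.165),[(dx,-8,123),(dx,8,123)]);print(dx,((proj("scene",P)-[80,130])*4+[400,0]).round(0).tolist())
E
```

```text
-16 [[678.0, 76.0], [704.0, 80.0]]
0 [[668.0, 95.0], [694.0, 99.0]]
16 [[657.0, 114.0], [684.0, 118.0]]
```

Request:
servo_tool([
  [0,0,-5],
  [0,0,-15],
  [0,0,-25],
  [0,0,-33],
  [0,0,-38],
  [0,0,-40],
], jaw=[8,8,8,8,8,8], turn=[0,0,0,0,0,0])

```text
clock: 23.05
ee_pos: [426.2, -220.3, 70.3]
tcp_rot: [-0.458, 0.54, -0.539, 0.457]
contact_force: [-0.4, 0.4, -0.5]
width: 7.9
```

```bash
python3 s.py r scene; python3 - <<'E'
from h import *
im=cv2.imread("pics/r_scene.png")[130:215,110:200]
cv2.imwrite("pics/r.png",cv2.resize(im,None,fx=6,fy=6,interpolation=cv2.INTER_CUBIC))
E
```

```text
t 23.05 pos [ 426.2 -220.3   70.3] jaw -1.735 tilt [-0.002  0.001 -1.   ] F [-0.4  0.4 -0.5] w 7.9
```

View pics/r.png

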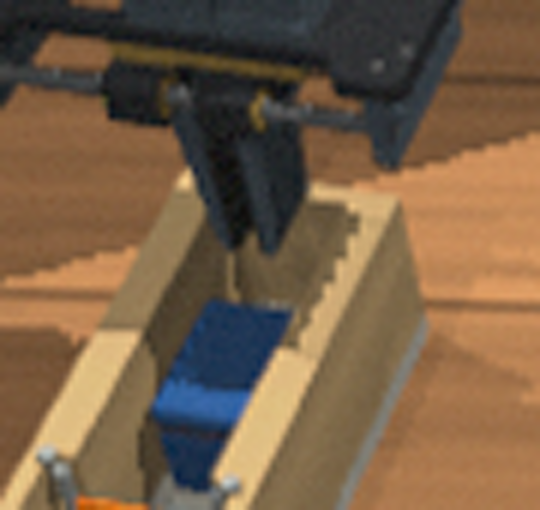

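The tips are centred across the lane, behind the box and in front of the end wall. Descending behind the box.

Request:
servo_tool([
  [0,0,-4],
  [0,0,-10],
  [0,0,-18],
  [0,0,-28],
  [0,0,-38],
  [0,0,-48],
  [0,0,-56],
  [0,0,-60],
], jaw=[8,8,8,8,8,8,8,8], turn=[0,0,0,0,0,0,0,0])

```text
clock: 23.77
ee_pos: [426.2, -220.3, 10.1]
tcp_rot: [-0.458, 0.54, -0.539, 0.457]
contact_force: [-0.4, 0.8, -0.3]
width: 8.2
```

```bash
python3 s.py t scene top; python3 - <<'E'
from h import *
im=cv2.imread("pics/t_scene.png")[130:215,110:180]
t=cv2.imread("pics/t_top.png")[190:275,385:450]
cv2.imwrite("pics/t.png",cv2.resize(np.hstack([im,t]),None,fx=5.5,fy=5.5,interpolation=cv2.INTER_CUBIC))
E
```

```text
t 23.77 pos [ 426.2 -220.3   10.1] jaw -1.735 tilt [-0.001  0.001 -1.   ] F [-0.4  0.8 -0.3] w 8.2
```

View pics/t.png

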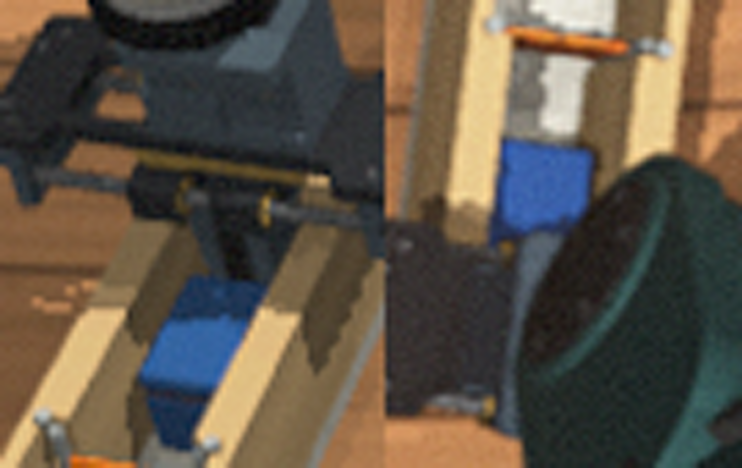

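Request:
servo_tool([
  [2,-0.3,0],
  [4.9,-0.8,0],
  [7.9,-1.3,0],
  [11.8,-2,0],
  [15.8,-2.6,0],
  [20.7,-3.4,0],
  [25.6,-4.3,0],
  [30.6,-5.1,0],
], jaw=[8,8,8,8,8,8,8,8], turn=[0,0,0,0,0,0,0,0])

```text
clock: 24.53
ee_pos: [458.0, -225.9, 11.7]
tcp_rot: [0.457, -0.539, 0.539, -0.457]
contact_force: [-3.2, -0.1, 1.4]
width: 8.3
```

```bash
cat > v.py <<'E'
from h import *
import sys
f=sys.argv[1]
im=cv2.imread(f"pics/{f}_scene.png")[140:235,90:170]
t=cv2.imread(f"pics/{f}_top.png")[150:245,385:450]
cv2.imwrite(f"pics/{f}.png",cv2.resize(np.hstack([im,t]),None,fx=5.2,fy=5.2,interpolation=cv2.INTER_CUBIC))
E
python3 s.py u scene top; python3 v.py u
```

```text
t 24.53 pos [ 458.  -225.9   11.7] jaw -1.735 tilt [ 0. -0. -1.] F [-3.2 -0.1  1.4] w 8.3
```

View pics/u.png

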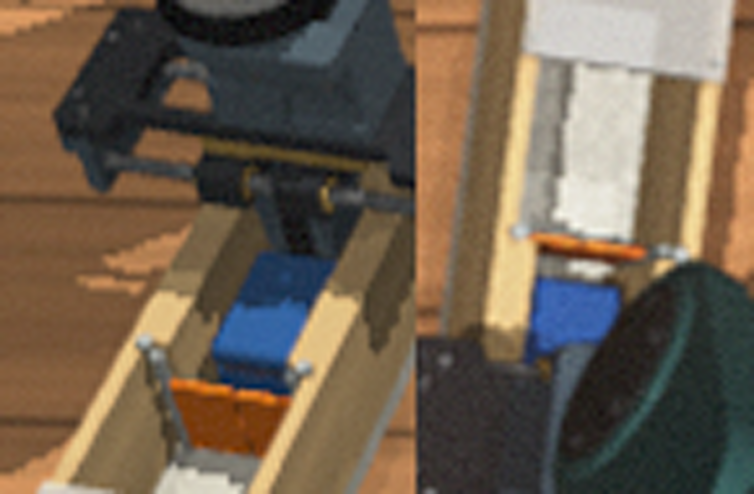

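The box slides upright with about 3 N of resistance. Continuing through the gates.

Request:
servo_tool([
  [4.9,-0.8,0],
  [9.9,-1.6,0],
  [14.8,-2.5,0],
  [19.7,-3.3,0],
  [24.7,-4.1,0],
  [29.6,-4.9,0],
  [34.5,-5.8,0],
  [39.5,-6.6,0],
], jaw=[8,8,8,8,8,8,8,8], turn=[0,0,0,0,0,0,0,0])

```text
clock: 25.3
ee_pos: [496.6, -232.1, 11.4]
tcp_rot: [-0.458, 0.54, -0.539, 0.457]
contact_force: [-5.6, 0.4, 0.3]
width: 8.5
```

```bash
python3 s.py w scene top; python3 v.py w
```

```text
t 25.3 pos [ 496.6 -232.1   11.4] jaw -1.735 tilt [-0.002  0.001 -1.   ] F [-5.6  0.4  0.3] w 8.5
```

View pics/w.png

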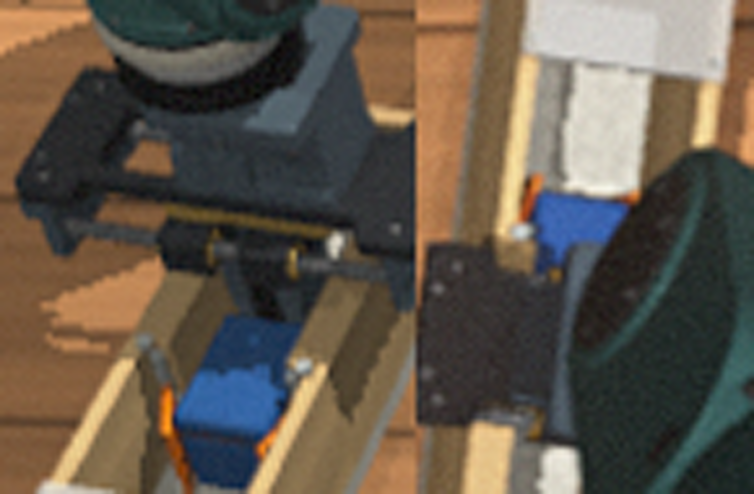

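The gates swing open either side of the box, which is upright and straight.

Request:
servo_tool([
  [4.9,-0.8,0],
  [9.9,-1.6,0],
  [14.8,-2.5,0],
  [19.7,-3.3,0],
  [24.7,-4.1,0],
  [29.6,-4.9,0],
  [34.5,-5.8,0],
  [39.5,-6.6,0],
], jaw=[8,8,8,8,8,8,8,8], turn=[0,0,0,0,0,0,0,0])

```text
clock: 26.07
ee_pos: [536.9, -239.0, 11.6]
tcp_rot: [-0.457, 0.539, -0.539, 0.457]
contact_force: [-2.2, 0.0, -1.1]
width: 8.2
```

```bash
python3 s.py x scene top; python3 v.py x
```

```text
t 26.07 pos [ 536.9 -239.    11.6] jaw -1.735 tilt [-0.  0. -1.] F [-2.2  0.  -1.1] w 8.2
```

View pics/x.png

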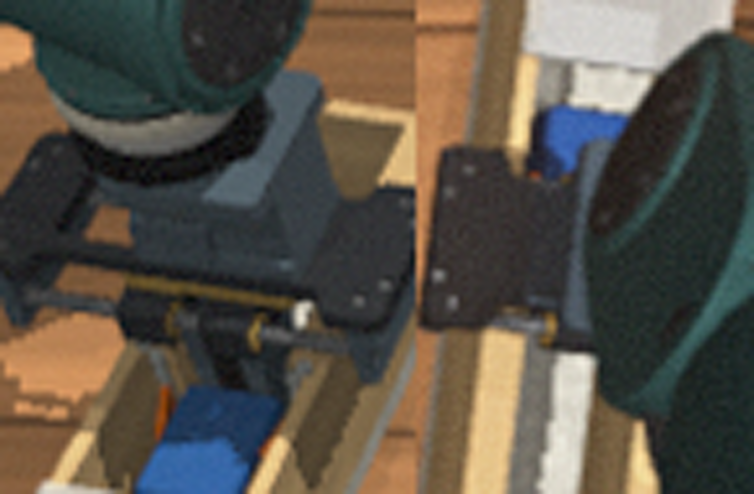

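Request:
servo_tool([
  [4.9,-0.8,0],
  [9.9,-1.6,0],
  [14.8,-2.5,0],
  [19.7,-3.3,0],
  [24.7,-4.1,0],
  [29.6,-4.9,0],
  [34.5,-5.8,0],
  [38.5,-6.4,0],
], jaw=[8,8,8,8,8,8,8,8], turn=[0,0,0,0,0,0,0,0])

```text
clock: 26.83
ee_pos: [575.5, -245.5, 11.6]
tcp_rot: [0.457, -0.539, 0.539, -0.457]
contact_force: [-3.4, -0.2, 1.4]
width: 8.3
```

Request:
servo_tool([
  [3,-0.5,0],
  [5.9,-1,0],
  [8,-1.3,0],
  [9,-1.5,0],
  [9,-1.5,0],
], jaw=[8,8,8,8,8], turn=[0,0,0,0,0])

```text
clock: 27.25
ee_pos: [584.2, -246.9, 11.7]
tcp_rot: [0.457, -0.539, 0.539, -0.457]
contact_force: [-0.1, -0.3, -0.5]
width: 8.0
```

```bash
python3 s.py y scene top; python3 ov.py y 628 -254 -.165 12
```

```text
t 27.25 pos [ 584.2 -246.9   11.7] jaw -1.735 tilt [ 0. -0. -1.] F [-0.1 -0.3 -0.5] w 8.0
```

View pics/y_ov.png

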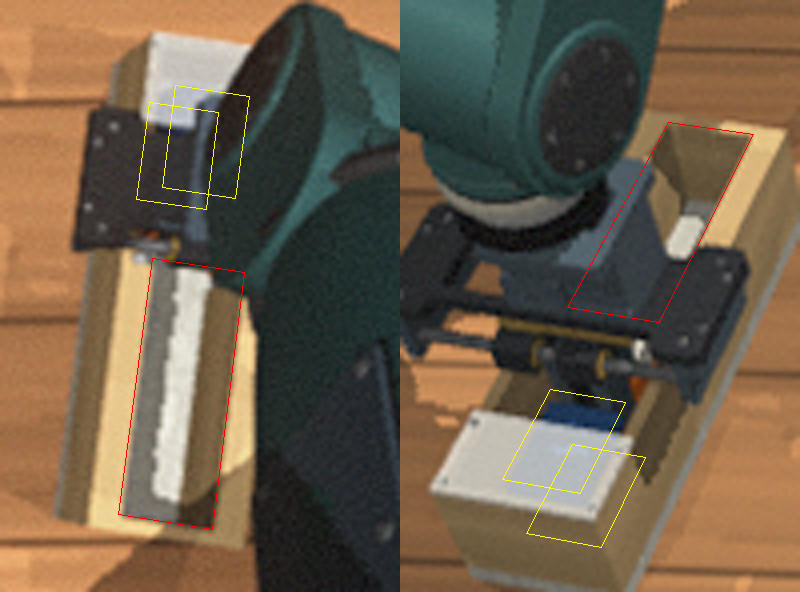

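The finger front is at about station x = +47, so the box's rear is past +33. Withdrawing back through the gates.

Request:
servo_tool([
  [-3,0.5,0],
  [-8,1.3,0],
  [-14,2.3,0],
  [-20,3.3,0],
  [-28,4.7,0],
  [-36,6,0],
  [-44,7.3,0],
  [-52,8.7,0],
], jaw=[8,8,8,8,8,8,8,8], turn=[0,0,0,0,0,0,0,0])

```text
clock: 28.02
ee_pos: [530.6, -237.8, 11.5]
tcp_rot: [-0.457, 0.54, -0.539, 0.457]
contact_force: [-0.2, -0.4, -0.1]
width: 8.0
```

Request:
servo_tool([
  [-10,1.7,0],
  [-20,3.3,0],
  [-30,5,0],
  [-36,6,4],
  [-38,6.3,20],
  [-38,6.3,45],
  [-38,6.3,75],
  [-38,6.3,105],
], jaw=[8,8,8,8,8,8,8,8], turn=[0,0,0,0,0,0,0,0])

```text
clock: 28.68
ee_pos: [493.1, -231.6, 117.8]
tcp_rot: [-0.457, 0.54, -0.539, 0.457]
contact_force: [-0.2, 0.0, -0.5]
width: 7.9
```

Request:
servo_tool([
  [0,10,25],
  [0,30,45],
  [0,60,60],
  [0,95,60],
  [0,130,60],
  [0,160,60],
  [0,175,60],
  [0,180,60],
], jaw=[8,8,8,8,8,8,8,8], turn=[0,0,0,0,0,0,0,0])

```text
clock: 29.35
ee_pos: [493.4, -49.9, 176.9]
tcp_rot: [0.458, -0.539, 0.539, -0.458]
contact_force: [0.2, 0.3, 0.5]
width: 8.3
```

```bash
python3 s.py z scene top; python3 ov.py z 627 -253.8 -.165 12
```

```text
t 29.35 pos [493.4 -49.9 176.9] jaw -1.733 tilt [ 0.  0. -1.] F [0.2 0.3 0.5] w 8.3
```

View pics/z_ov.png

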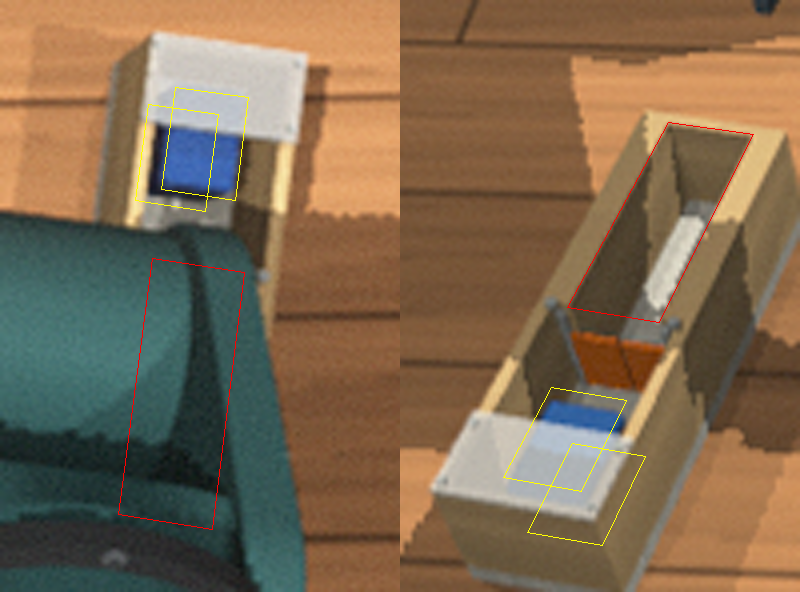

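View pics/z_scene.png

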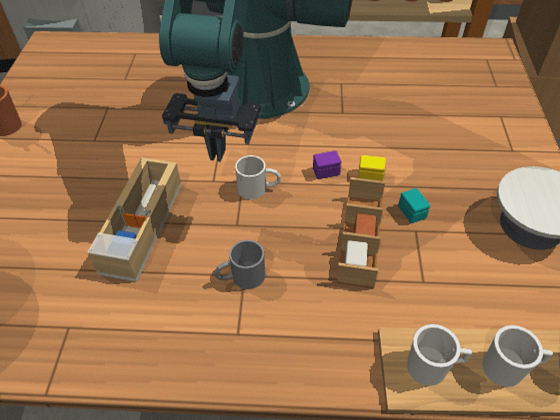

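```bash
python3 - <<'E'
from h import *
im=eyes.get_image("scene")[:,:,::-1][190:260,95:165]
a=cv2.resize(im,None,fx=8,fy=8,interpolation=cv2.INTER_CUBIC)
p=(((proj("scene",place((552.9,-241.5,-.165),[(2,31,15),(2,31,59),(2,-31,59),(2,-31,15)]))-[95,190])+.5)*8-.5).astype(int)
cv2.polylines(a,[p],True,(0,255,0),1)
cv2.imwrite("pics/fin.png",a)
E
```

```text
(no output)
```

View pics/fin.png

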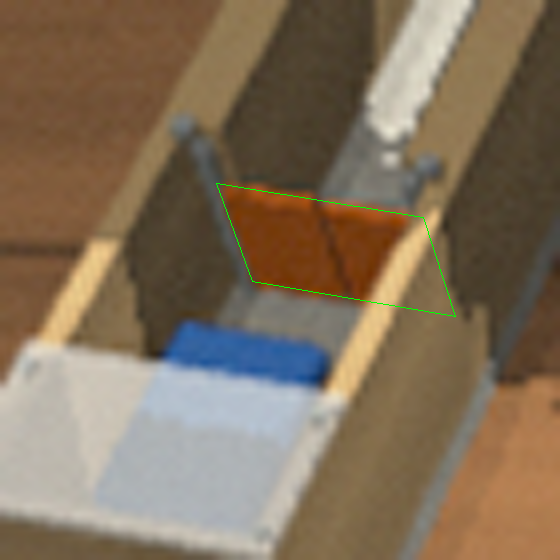

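Both leaves lie in the shut plane (green outline) and meet at mid lane. The blue box stands upright and straight behind them, partly under the hood, and nothing is touching it. Handing in.

```bash
python3 -c "
from rig import job;print(job.hand_in())"
```

```text
the job is handed in; nothing more can be done
None
```

The blue box now stands upright inside the hooded bay with both orange gates shut behind it, and I handed the job in at about 29.5 s of the 64 s allowed.

**What I did:** I lifted the box from its crate cell across its width and set it on clear bench. There I regripped it by its ends and lowered it into the loading bay, wholly in front of the shut gates, before letting go. Then I pushed it between the gates with the sides of the nearly closed fingers and backed out.

**Last checks:**
- **Gates:** both leaves lie in the shut plane and meet at mid lane.
- **Box:** it is upright and straight, with its rear end at about station x = +45 to +50 mm, past the +33 mm needed.
- **Forces:** the largest wrist force I read was about 7 N.
- **Other things:** the white and brown boxes and both mugs look unmoved in the pictures.
- **Robot:** it was clear of everything at hand-in.

**What disagreed:**
- **Fingertip height:** the fingertips really stand about 34 mm higher than the reported tool position and `tip_extent` say. The first lift from the crate therefore held only the top few millimetres of the box, though it did not slip.
- **Missed grips:** because of that offset, two attempts at the end grip closed in the air above the box. It was not moved, and I corrected for the offset from then on.
- **Box length:** after the first miss I wrongly took the box to be shorter than stated. The proper grip measured 62 mm.

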